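# Release a ring gauge from a ratchet hold-down clamp

## Task

Free the steel ring gauge from the ratchet clamp: press the button on the pawl's tail gently (never leaning on the clamp with more than about 20 N) and keep it down so that the pawl stays lifted off the ratchet wheel until the clamp arm has swung fully back. Then let go of the button, take the ring gauge off its stand, set it down flat inside the wooden tray without dropping it, and let go. Do not pull the ring out while it is still clamped, and leave the other objects where they are.

Things in the scene. Friction and masses are not known exactly. Their poses are not given: they have to be found in the camera images.
- clamp: Ratchet hold-down clamp fixed to the table. Origin: centre of the underside of its grey base plate (90 mm in x, 230 mm in y, 12 mm thick), z up. Behind the wheel (x = -28 to -20 mm) an aluminium side plate stands 102 mm high from y = -10 to +60 mm. Never load the clamp by more than about 20 N; 25 N damages it.
- wheel_axle (a point): Centre of the clamp's steel ratchet wheel (24 saw teeth, 60 mm across, 8 mm thick), 64 mm up; it turns about the clamp's x axis. A dark steel arm fixed to the wheel reaches 97 mm to -y, its upper face 100 mm up, and holds the ring gauge down with a sprung black rubber foot (32 mm across). Axes as the clamp's.
- pawl_pivot (a point): Pin of the pawl, a dark steel rocker in the wheel's plane, 87 mm up. Its nose points to -y and drops into the teeth on top of the wheel; its tail points to +y, dips 15 mm below the pin and carries a thumb button 48 mm from the pin. A spring holds the nose in the teeth. Pressing the button down lifts the nose. Axes as the clamp's.
- pawl_tail (a point): Fixed point: top of the pawl's tail at rest (nose in the teeth), under the middle of the thumb button. The button is a steel disc 24 mm across, 8 mm thick, on a threaded stem screwed in or out: its flat top is 8 to 26 mm above this point, not measured. It takes 3 to 12 N to push; it goes down 6.7 mm to a hard stop; the nose clears the teeth only in the last 1 mm.
- clamp_arm (a joint): Angle of the ratchet wheel and clamp arm, rad: about 0 clamped, grows as the arm swings up and back, 1.4 fully back (arm nearly upright, top 165 mm above the table). With the pawl lifted a spring swings it back in 2 to 5 s; if the button is let go earlier, the pawl drops into the next tooth and the arm stays there; pressing again lets it go on.
- ring_stand (a point): Point on the clamp: centre of the top of the round steel stand (44 mm across, top 40 mm above the table) that the ring gauge lies on. Axes as the clamp's.
- ring_gauge: The clamped steel ring gauge, lying flat: 50 mm outside, 24 mm bore, 24 mm high, about 0.28 kg. Origin at the centre of its underside, z along its axis.
- tray: Wooden tray fixed to the table, 110 x 110 mm, its rim 14 mm high and 8 mm wide. Origin at the centre of its underside.
- tray_in (a point): Centre of the tray's inner floor (94 x 94 mm), 8 mm above the table.
- disc: Bystander: flat dark steel ring disc, 120 mm outside, 72 mm bore, 5 mm thick. Origin at the centre of its underside.
- plug_gauge: Bystander: upright steel plug gauge, 32 mm across, 75 mm high. Origin at the centre of its underside.
- loupe: Bystander: black eye loupe, 44 mm across, 45 mm high. Origin at the centre of its underside.
Mind the look-alikes: they are no part of the job. Leave any purple look-alike of the ring_gauge alone. Several things have the shape of the clamp; the one meant has the colours described above.

How it is judged:
On the way, in this order (a step that is already met when the one before it is completed fails the run):
1. the clamp arm has swung back, with the ring gauge still on its stand (value of joint clamp_arm above 1.25 rad and distance between ring_gauge and ring_stand below 0.015 m), for 0.2 s.
2. the ring gauge is lifted off its stand (height (world z) of ring_gauge above 0.055 m), for 0.1 s.
3. the ring gauge lies in the tray (horizontal distance between ring_gauge and tray_in below 0.032 m and z of ring_gauge in the frame of tray_in below 0.004 m), for 0.2 s.
At the end, for the whole second after the job is handed in: The ring gauge lies flat (tilt under 0.1 rad) and still on the tray's floor, its centre within 32 mm of the tray's centre and its underside within 4 mm of the floor, and the clamp arm is back beyond 1.25 rad (all of step 3 and angle between ring_gauge's own z axis and vertical below 0.1 rad and linear speed of ring_gauge below 0.03 m/s and value of joint clamp_arm above 1.25 rad); the robot touches nothing.
It fails at once if more than 25 N on the clamp (contact force between any of the fingers, the arm and clamp above 25 N).
It fails at once if the ring gauge pulled out from under the arm while still clamped (moved 15 mm with the arm below 1.0 rad) (distance of ring_gauge from where it was at the start of the episode above 0.015 m and value of joint clamp_arm below 1 rad).
It fails at once if the ring gauge dropped (falling faster than 0.5 m/s out of the fingers) (linear speed of ring_gauge above 0.5 m/s and contact force between the fingers and ring_gauge below 0.1 N).
It fails at once if a bystander moved more than 20 mm (distance of any of disc, plug_gauge, loupe from where it was at the start of the episode above 0.02 m).
It also fails if it takes over 64 s, if anything falls off the work surface, if the arm or the gripper's body presses on something with over 40 N, if the wrist force passes 120 N, or if a joint passes its speed limit or range.

## Robot

A 7-joint arm with a two-finger parallel gripper is mounted at the origin on the work surface. World frame = base frame: x ahead of the robot, y to its left, z up, the work surface at z = 0. Lengths are in m, angles in rad, forces in N, time in s.
With the tool pointing down it reaches from about 0.35 to 0.9 m from the base axis. Payload 8.1 kg.
Tool frame: the origin (TCP) lies at the very end of the fingers, on their centre line; the grasp point (between the pads) lies 19 mm behind it (arm.tcp_to_grasp is the z of the grasp point in the tool frame, in m); z points along the fingers, y is the line along which they close (so a half turn about z gives the same grasp; the last joint's range is limited). The gripper opens to 92 mm and grips with 3 to 60 N. Pads are 19 mm wide; open, the fingers measure 130 mm over their backs; the gripper's body (75 mm by 190 mm) begins 47 mm behind the grasp point.
Start: joints at [-1.452, 0.434, 0.025, 1.573, -0.012, 1.134, -0.075], TCP at [0.138, 0.61, 0.227] pointing down, gripper open.
Joint ranges: [-2.62, 2.62], [-0.44, 2.09], [-1.27, 1.32], [0.08, 2.57], [-1.32, 4.46], [0.12, 2], [-2.74, 2.74]. Speed limits (rad/s): [2.22, 2.22, 3.01, 3.01, 3.14, 3.14, 3.14].

## Interface

Orientations are given as a rotation vector (axis times angle).
In Python, from cell import readout, vision, sign_off, arm gives the robot as it stands. The module is installed in compiled form; this text tells all that it offers.
- The arm moves only by the shell command python3 -m creep 'ROWS' [FORCE]. ROWS is JSON, a list of rows, each a list of 5 numbers: the shift along the tool's x, y, z in units of 4 cm (1.0 is 4 cm), then the turn about the tool's z in units of 4 degrees (1.0 is 4 degrees), then the opening, from 0 (shut) to 1 (fully open). A call has 1 to 12 rows; each row shifts and turns the commanded pose from where the row before left it, along the tool's axes as they then stand; what a row does not reach is not made up. A row lasts 1/8 s, in which the tool goes at most 62.5 mm and 10.7 degrees, less where a joint would pass 70% of its speed; a pose out of reach is approached as far as the arm can. A call with a number of a shift or a turn outside -1 to 1 is refused whole. A call with a gripper value outside its range is refused whole. The fingers move at their own pace and stop on an object; FORCE is the grip in N (left out, the last holds). Time passes only in rows, so rows that do not move let the fingers close. It gives the time, the measured TCP pose, the force, the opening and the grip force at its end, in the units of the state.
- readout.observe(): the state, without advancing time (a new reading comes with each control period).
- vision.get_image(name): name is "scene" or "top" or "wrist"; returns a dict with "pixels" (480x640x3 uint8, blue, green, red), "z_map" (480x640 float32, m along the optical axis (not along the pixel's ray), 0 where there is no reading), "camera_matrix" (3x3 intrinsics, pixels), "position" and "rotation" of the camera in the world. Camera axes: x right, y up, looking along -z (the intrinsics and any distortion apply to the point x, -y, -z); pixel columns grow to the right and rows downward; lengths in m; the calibration is good to about 2 mm. A picture is of the moment at which its call begins.
- sign_off(): hands the job in; it is judged then, once.
The state is a dict: "clock": time; "joints": joint angles; "dq": joint speeds; "joint_efforts": joint torques, N m; "position": TCP position; "ee_rot": TCP orientation; "force": force on the tool from outside, world axes, zero at the start; "ft_torque": the same for the moment, N m; "width": opening from 0.0 (shut) to 1.0 (fully open); "gripper_force": force on a finger pad.
Only numpy, scipy, OpenCV 4.12 (cv2) and the standard library are available. Lean on these libraries where they do the work, as an engineer would, in place of code of your own. Each camera call takes 0.05 s, during which the arm holds its last target. There are 200 camera calls.

## Working session

There is one attempt and no reset: what is moved stays moved. The work goes in short steps, Python scripts to look and compute and a shell command to move; the robot and the scene stay as the last step left them, time stands still between calls to the robot, and variables do not carry over. Pictures are saved under pics/ and viewed, at most 10 in all, crops included, and the job is handed in when it is done.

```bash
mkdir -p pics; cat > h.py <<'E'
import numpy as np,cv2
from cell import readout,vision,sign_off,arm
from scipy.spatial.transform import Rotation as R
def grab(n):
    d=vision.get_image(n);np.savez('/tmp/%s.npz'%n,**{k:np.asarray(v) for k,v in d.items()});return d
def load(n): return dict(np.load('/tmp/%s.npz'%n))
def rot(d):
    r=np.asarray(d['rotation'],float)
    return r if r.shape==(3,3) else R.from_rotvec(r).as_matrix()
def pts(d):
    K=d['camera_matrix'];z=d['z_map'];v,u=np.mgrid[0:480,0:640]
    p=np.stack([(u-K[0,2])/K[0,0]*z,-(v-K[1,2])/K[1,1]*z,-z],-1)
    return p@rot(d).T+d['position']
def ray(d,u,v,h):
    K=d['camera_matrix'];q=rot(d)@np.array([(u-K[0,2])/K[0,0],-(v-K[1,2])/K[1,1],-1.])
    return d['position']+q*(h-d['position'][2])/q[2]
E
python3 - <<'E'
from h import *
for n in('scene','top'):
    d=grab(n);cv2.imwrite('pics/%s0.png'%n,d['pixels']);print(n,d['position'],d['rotation'],d['camera_matrix'])
print(readout.observe(),arm.tcp_to_grasp)
E
```

```text
scene [ 0.89641214 -0.36667367  0.67830635] [0.64897834 0.25679605 0.6880709 ] [[479.29929956   0.         326.16628063]
 [  0.         479.29929956 246.0773603 ]
 [  0.           0.           1.        ]]
top [0.47763873 0.00369068 1.08187024] [ 0.0816652  -0.088272   -1.54396564] [[575.21498067   0.         321.63822692]
 [  0.         575.21498067 236.40522576]
 [  0.           0.           1.        ]]
{'clock': 0.1, 'joints': array([-1.4516126 ,  0.43515412,  0.02496505,  1.57399047, -0.01157337,
        1.13394152, -0.0751303 ]), 'dq': array([-3.01506002e-03, -1.84496708e-03, -5.57890051e-04, -1.29785752e-03,
       -5.23080421e-04,  1.67080101e-04, -7.08139672e-06]), 'joint_efforts': array([ 2.37817905e-03, -6.69130325e+01,  9.87362489e-01, -3.15147328e+01,
       -6.06073067e-02,  3.76205449e-02,  4.74509238e-05]), 'position': array([0.13744015, 0.60926031, 0.22602887]), 'ee_rot': array([-3.47788571e-01, -3.12227667e+00,  2.11911473e-03]), 'force': array([0.38509024, 0.69477629, 0.27744324]), 'ft_torque': array([-0.0009683 , -0.035355  , -0.02084554]), 'gripper_force': 0.0, 'width': 1.0030425547743955} -0.0188
```

View pics/top0.png

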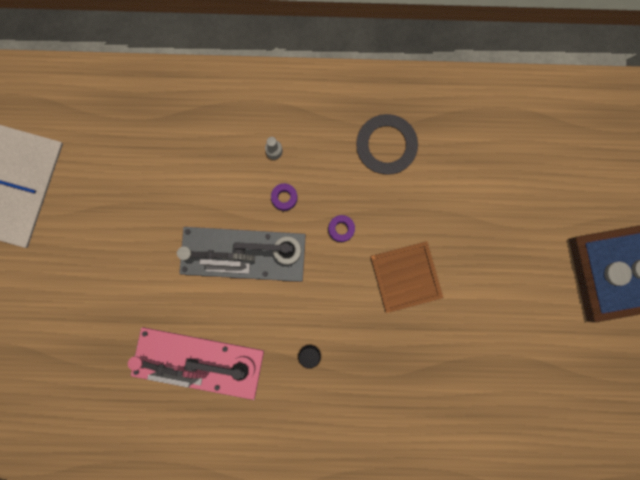

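View pics/scene0.png

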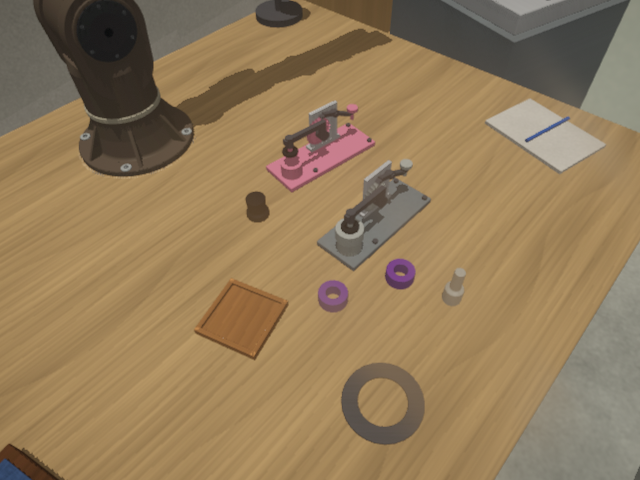

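Top view: the grey clamp is at (242,255), with its button at (183,254) and its ring on the stand at (287,251). Candidates:
- **Clamps:** grey (242,255) or pink (200,365). I choose grey.
- **Rings:** steel on the grey stand (287,251), purple (285,197) and (342,228), or pink-clamped (240,370). I choose the steel one.

The tray is at (406,277), the disc at (387,144), the plug gauge at (273,148) and the loupe at (309,356).

```bash
python3 - <<'E'
from h import *
t=load('top');s=load('scene');P=pts(t);Q=pts(s)
img=t['pixels'];
# base plate: heights 8..16mm & low saturation in the window
hsv=cv2.cvtColor(img,cv2.COLOR_BGR2HSV)
w=np.zeros((480,640),bool);w[215:295,165:320]=1
m=w&(hsv[...,1]<70)
c=max(cv2.findContours(m.astype(np.uint8),0,2)[0],key=cv2.contourArea)
m2=m&(abs(P[...,2]-.012)<.008)
a=np.array([ray(t,u,v,.012)[:2] for v,u in np.argwhere(m2)])
r=cv2.minAreaRect((a*1000).astype(np.float32));print('plate',r,cv2.boxPoints(r))
w=np.zeros((480,640),bool);w[235:320,360:450]=1
m=w&(P[...,2]>.004)&(P[...,2]<.03);
a=P[m][:,:2];r=cv2.minAreaRect((a*1000).astype(np.float32));print('tray',r,np.median(P[270:285,400:412,2]))
# button
for nm,d,X,(u,v) in(('top',t,P,(183,254)),('scene',s,Q,(406,165))):
    reg=X[v-10:v+11,u-10:u+11].reshape(-1,3);k=reg[:,2]>.075
    print(nm,'button',k.sum(),reg[k].mean(0),np.percentile(reg[k][:,2],[5,25,50,75,95]) if k.any() else '')
reg=P[235:268,272:303].reshape(-1,3);k=(abs(reg[:,2]-.064)<.006);print('ring',k.sum(),reg[k].mean(0),reg[k].min(0),reg[k].max(0))
for n,(u,v) in dict(disc=(387,120),plug=(271,142),loupe=(309,356)).items(): print(n,P[v,u])
big=np.hstack([cv2.resize(img[215:295,165:320],None,fx=2.55,fy=2.55,interpolation=2),cv2.resize(s['pixels'][145:270,310:440],(395,204+0))]) if 0 else cv2.resize(s['pixels'][140:275,305:445],None,fx=4,fy=4,interpolation=2)
cv2.imwrite('pics/crop.png',big)
E
```

```text
plate ((558.2339477539062, 147.95095825195312), (229.105224609375, 89.3399887084961), 88.0734634399414) [[509.7382    34.96482 ]
 [599.02765   31.961372]
 [606.72974  260.9371  ]
 [517.44025  263.94055 ]]
tray ((519.5769653320312, -164.16616821289062), (141.37109375, 145.15191650390625), 1.0525894165039062) 0.006744884230049264
top button 156 [0.55146414 0.24023569 0.08212381] [0.07781388 0.08105329 0.08211242 0.08360855 0.08527372]
scene button 151 [0.5562579  0.22874196 0.08559216] [0.076353   0.07994301 0.08263281 0.08335837 0.08475352]
ring 433 [0.56201673 0.06058294 0.06405263] [0.53949727 0.03851068 0.05823932] [0.58617325 0.08655831 0.06999029]
disc [ 0.82453071 -0.11994107  0.00281809]
plug [0.75608411 0.09603463 0.07190974]
loupe [0.37683054 0.01782543 0.04419757]
```

View pics/crop.png

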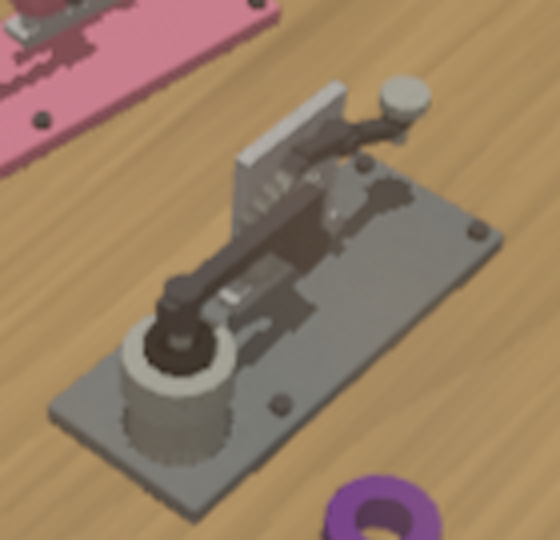

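The crop confirms the grey clamp, with the steel ring under the black foot and the steel button at crop (404,97). I'll refine the button, ring and tray.

```bash
python3 - <<'E'
from h import *
t=load('top');s=load('scene');P=pts(t);Q=pts(s)
def blob(d,u,v,r,lo,name):
    hsv=cv2.cvtColor(d['pixels'],cv2.COLOR_BGR2HSV);m=((hsv[...,1]<60)&(hsv[...,2]>lo)).astype(np.uint8)
    k=np.zeros_like(m);k[v-r:v+r+1,u-r:u+r+1]=1;m&=k
    c=max(cv2.findContours(m,0,2)[0],key=cv2.contourArea)
    print(name,cv2.boundingRect(c),cv2.contourArea(c));return c
for lo in(110,130,150):
    c=blob(t,183,254,12,lo,'btn top');(u,v),r=cv2.minEnclosingCircle(c);print(u,v,r,[ray(t,u,v,h).round(4)[:2] for h in(.083,)], 'r mm',r*1.0/575*1000)
    c=blob(t,287,251,20,lo,'ring top');(u,v),r=cv2.minEnclosingCircle(c);print(u,v,r,ray(t,u,v,.064).round(4),'r',r/575*1018)
    c=blob(s,406,165,12,lo,'btn scene');
# triangulate button centroid
y=P[...,2]
R_=[Q[v,u].round(4) for u,v in((404,163),(406,163),(408,163),(406,161),(406,165))];print(R_)
m=np.zeros((480,640),np.uint8)
hsv=cv2.cvtColor(t['pixels'],cv2.COLOR_BGR2HSV)
print('tray/table hsv',hsv[277,406],hsv[277,350],hsv[247,400])
w=np.zeros((480,640),bool);w[235:320,362:450]=1
k=w&(P[...,2]>.009)&(P[...,2]<.02);k=cv2.morphologyEx(k.astype(np.uint8),cv2.MORPH_OPEN,np.ones((2,2)))
c=max(cv2.findContours(k,0,2)[0],key=cv2.contourArea);a=np.array([ray(t,*q[0],.014)[:2] for q in c],np.float32)
print('tray',cv2.minAreaRect(a*1000))
E
```

```text
btn top (177, 242, 14, 19) 127.0
181.5 251.0 9.013978004455566 [array([0.5548, 0.2439])] r mm 15.676483486009682
ring top (274, 235, 28, 29) 302.0
286.9472351074219 249.11009216308594 14.43999195098877 [0.5644 0.0618 0.064 ] r 25.565064010620116
btn scene (400, 159, 13, 10) 79.5
btn top (177, 247, 13, 13) 110.5
183.25 252.75 6.373874664306641 [array([0.5518, 0.2407])] r mm 11.084999416185463
ring top (275, 237, 26, 27) 209.0
286.846923828125 249.56997680664062 13.47955322265625 [0.5636 0.0619 0.064 ] r 23.86466987941576
btn scene (400, 159, 13, 9) 71.5
btn top (177, 248, 12, 10) 72.5
182.5 252.5 5.700977325439453 [array([0.5522, 0.242 ])] r mm 9.914743174677309
ring top (276, 238, 24, 25) 103.0
286.8846130371094 249.88461303710938 12.577080726623535 [0.563  0.0618 0.064 ] r 22.266901182091754
btn scene (400, 159, 13, 8) 61.5
[array([0.5508, 0.2347, 0.0856]), array([0.5529, 0.2384, 0.0843]), array([0.5557, 0.2409, 0.0842]), array([0.5484, 0.2452, 0.0821]), array([0.5564, 0.2333, 0.0847])]
tray/table hsv [ 13 158 134] [ 15 127 149] [ 15 132 147]
tray ((521.4962158203125, -160.197021484375), (109.67928314208984, 110.12832641601562), 16.178895950317383)
```

```bash
cat > st.py <<'E'
from h import *
import sys
o=readout.observe();M=R.from_rotvec(o['ee_rot']).as_matrix()
print('t',o['clock'],'pos',o['position'].round(4),'F',o['force'].round(2),'w',round(o['width'],3),'gf',o['gripper_force'],'toolx',M[:,0].round(3),'tooly',M[:,1].round(3),'tz',M[:,2].round(3))
if len(sys.argv)>3: print('rows to target',(M.T@(np.array(list(map(float,sys.argv[1:4])))-o['position'])/.04).round(2))
E
python3 -m creep '[[0,0,0,1,0],[0,0,0,1,0],[0,0,0,1,0],[0,0,0,1,0],[0,0,0,1,0],[0,0,0,1,0],[0,0,0,1,0],[0,0,0,1,0],[0,0,0,1,0],[0,0,0,1,0]]' 20
python3 -m creep '[[0,0,0,1,0],[0,0,0,1,0],[0,0,0,1,0],[0,0,0,1,0],[0,0,0,1,0],[0,0,0,1,0],[0,0,0,1,0],[0,0,0,1,0],[0,0,0,1,0],[0,0,0,0.8,0]]'
python3 st.py .5525 .241 .13
```

```text
clock: 1.35
position: [0.1374, 0.6094, 0.2263]
ee_rot: [1.398, 2.813, -0.001]
force: [0.5, -0.1, 0.5]
width: 0.008
gripper_force: 0.0
clock: 2.6
position: [0.1374, 0.6094, 0.2262]
ee_rot: [2.26, 2.181, -0.001]
force: [0.1, 0.6, 0.4]
width: 0.002
gripper_force: 0.0
t 2.6 pos [0.1374 0.6094 0.2262] F [0.1  0.6  0.38] w 0.002 gf 0.0 toolx [ 0.035  0.999 -0.001] tooly [ 0.999 -0.035 -0.   ] tz [-0.    -0.001 -1.   ]
rows to target [-8.83 10.7   2.41]
```

```bash
python3 -m creep '[[-0.4,0.5,0,0,0],[-0.8,1,0,0,0],[-0.8,1,0,0,0],[-0.8,1,0,0,0],[-0.8,1,0,0,0],[-0.8,1,0,0,0],[-0.8,1,0,0,0],[-0.8,1,0,0,0],[-0.8,1,0,0,0],[-0.8,1,0,0,0],[-0.8,1,0,0,0],[-0.43,0.2,0,0,0]]'
python3 -m creep '[[0,0,0.5,0,0],[0,0,0.6,0,0],[0,0,0.6,0,0],[0,0,0.4,0,0],[0,0,0.1,0,0],[0,0,0,0,0]]'
python3 st.py .5525 .241 .13
python3 - <<'E'
from h import *
w=grab('wrist');s=grab('scene')
a=cv2.resize(w['pixels'],(400,300));b=cv2.resize(s['pixels'][90:240,330:480],(300,300))
cv2.imwrite('pics/w1.png',np.hstack([a,b]))
E
```

```text
clock: 4.1
position: [0.5558, 0.2376, 0.2266]
ee_rot: [2.262, 2.177, -0.001]
force: [0.3, 0.2, -0.7]
width: 0.003
gripper_force: 0.0
clock: 4.85
position: [0.5536, 0.2424, 0.1391]
ee_rot: [2.258, 2.184, 0.0]
force: [0.1, -0.4, -0.1]
width: 0.006
gripper_force: 0.0
t 4.85 pos [0.5536 0.2424 0.1391] F [ 0.07 -0.4  -0.08] w 0.006 gf 0.0 toolx [0.033 0.999 0.   ] tooly [ 0.999 -0.033  0.   ] tz [ 0.  0. -1.]
rows to target [-0.04 -0.03  0.23]
```

View pics/w1.png

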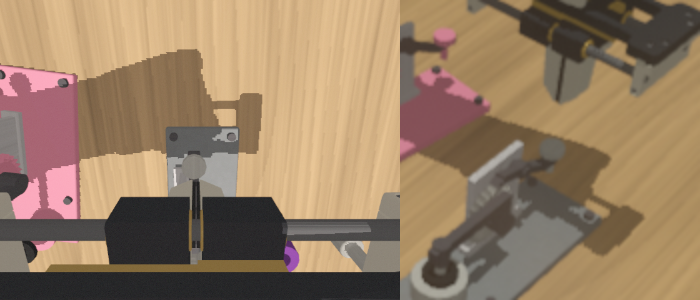

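The wrist view (left) shows the button at (194,167), which is (310,267) at full size, just ahead of the closed fingers. The scene view shows the fingers above it. I'll do one check measurement in the wrist view.

```bash
python3 - <<'E'
from h import *
w=load('wrist');P=pts(w)
X=P[240:300,280:345];k=(X[...,2]>.078)&(X[...,2]<.1)
n,l,stt,c=cv2.connectedComponentsWithStats(k.astype(np.uint8))
for i in range(1,n):
    if stt[i,4]>30:
        q=X[l==i];print(stt[i],q.mean(0),q.min(0),q.max(0),np.percentile(q[:,2],[10,50,90]))
print(P[262:272,305:316].reshape(-1,3).mean(0),w['position'])
E
```

```text
[  10    7   41   40 1228] [0.55058089 0.2416267  0.08314091] [0.53860591 0.22881337 0.07802343] [0.56237814 0.25289403 0.08512623] [0.08225188 0.08329988 0.08412104]
[0.5505605  0.24268119 0.08546204] [0.55534515 0.32728545 0.29675029]
```

The button is at (0.551, 0.242), its top at about 83.5 mm and 24 mm across, as described. Approach, then press in small steps.

```bash
python3 -m creep '[[0,-0.06,0.4,0,0],[0,0,0.4,0,0],[0,0,0.3,0,0],[0,0,0.1,0,0],[0,0,0,0,0],[0,0,0,0,0]]'; python3 st.py .551 .242 .0835
```

```text
clock: 5.7
position: [0.5515, 0.2426, 0.0912]
ee_rot: [2.258, 2.184, 0.001]
force: [-1.0, 0.3, -0.9]
width: 0.006
gripper_force: 0.0
t 5.7 pos [0.5515 0.2426 0.0912] F [-1.03  0.3  -0.9 ] w 0.006 gf 0.0 toolx [0.033 0.999 0.   ] tooly [ 0.999 -0.033  0.001] tz [ 0.001  0.    -1.   ]
rows to target [-0.01 -0.01  0.19]
```

```bash
python3 -m creep '[[0,0,0.1,0,0],[0,0,0.05,0,0],[0,0,0,0,0]]'; python3 -m creep '[[0,0,0.03,0,0],[0,0,0.03,0,0],[0,0,0,0,0]]';python3 -m creep '[[0,0,0.03,0,0],[0,0,0.02,0,0],[0,0,0,0,0]]'
```

```text
clock: 6.08
position: [0.5509, 0.2425, 0.0846]
ee_rot: [-2.258, -2.184, 0.0]
force: [-1.0, 1.3, 0.4]
width: 0.004
gripper_force: 0.0
clock: 6.45
position: [0.5513, 0.2425, 0.0832]
ee_rot: [-2.258, -2.184, -0.001]
force: [-2.4, -1.0, 8.6]
width: 0.005
gripper_force: 4.5
clock: 6.82
position: [0.5513, 0.2423, 0.0811]
ee_rot: [2.258, 2.184, 0.001]
force: [-1.9, -2.0, 7.2]
width: 0.008
gripper_force: 3.5
```

```bash
python3 -m creep '[[0,0,0.03,0,0],[0,0,0.02,0,0],[0,0,0,0,0]]'; python3 -m creep '[[0,0,0.025,0,0],[0,0,0,0,0]]';python3 - <<'E'
from h import *
s=grab('scene');Q=pts(s);print((Q[150:260,330:430,2]>.11).sum())
E
```

```text
clock: 7.2
position: [0.5515, 0.2422, 0.0788]
ee_rot: [2.258, 2.183, 0.001]
force: [-1.9, -0.8, 5.1]
width: 0.003
gripper_force: 2.4
clock: 7.45
position: [0.5515, 0.2421, 0.0778]
ee_rot: [2.258, 2.183, 0.001]
force: [-1.0, -1.1, 6.7]
width: -0.001
gripper_force: 3.3
442
```

```bash
python3 -m creep '[[0,0,0.02,0,0],[0,0,0,0,0]]'; python3 -m creep '[[0,0,0.015,0,0],[0,0,0,0,0]]';python3 - <<'E'
from h import *
s=grab('scene');Q=pts(s);print((Q[150:260,330:430,2]>.11).sum())
E
```

```text
clock: 7.75
position: [0.5516, 0.2421, 0.0776]
ee_rot: [2.258, 2.183, 0.001]
force: [-2.3, -2.1, 12.7]
width: 0.002
gripper_force: 6.1
clock: 8.0
position: [0.5517, 0.2421, 0.0774]
ee_rot: [2.259, 2.183, 0.002]
force: [-4.4, -2.4, 17.8]
width: 0.009
gripper_force: 8.2
608
```

At the hard stop (z stalls, force rises). I'll ease off slightly and hold.

```bash
python3 -m creep '[[0,0,-0.007,0,0],[0,0,0,0,0],[0,0,0,0,0],[0,0,0,0,0],[0,0,0,0,0],[0,0,0,0,0],[0,0,0,0,0],[0,0,0,0,0]]';python3 -m creep '[[0,0,0,0,0],[0,0,0,0,0],[0,0,0,0,0],[0,0,0,0,0],[0,0,0,0,0],[0,0,0,0,0],[0,0,0,0,0],[0,0,0,0,0],[0,0,0,0,0],[0,0,0,0,0],[0,0,0,0,0],[0,0,0,0,0]]';python3 -m creep '[[0,0,0,0,0],[0,0,0,0,0],[0,0,0,0,0],[0,0,0,0,0],[0,0,0,0,0],[0,0,0,0,0],[0,0,0,0,0],[0,0,0,0,0],[0,0,0,0,0],[0,0,0,0,0],[0,0,0,0,0],[0,0,0,0,0]]';python3 - <<'E'
from h import *
s=grab('scene');Q=pts(s);cv2.imwrite('pics/s2.png',cv2.resize(s['pixels'][90:270,290:480],None,fx=3,fy=3))
t=grab('top');P=pts(t);reg=P[225:275,200:310];k=(reg[...,2]>.11);print(k.sum(),reg[k].max(0) if k.any() else 0)
E
```

```text
clock: 9.05
position: [0.5517, 0.2421, 0.0775]
ee_rot: [2.259, 2.183, 0.002]
force: [-3.4, -2.9, 15.0]
width: 0.007
gripper_force: 7.2
clock: 10.55
position: [0.5517, 0.2421, 0.0775]
ee_rot: [2.259, 2.183, 0.002]
force: [-3.8, -3.6, 15.2]
width: 0.002
gripper_force: 7.2
clock: 12.05
position: [0.5516, 0.2421, 0.0775]
ee_rot: [2.259, 2.183, 0.002]
force: [-3.3, -2.7, 14.8]
width: 0.009
gripper_force: 7.2
303 [0.58176204 0.17573165 1.08187024]
```

View pics/s2.png

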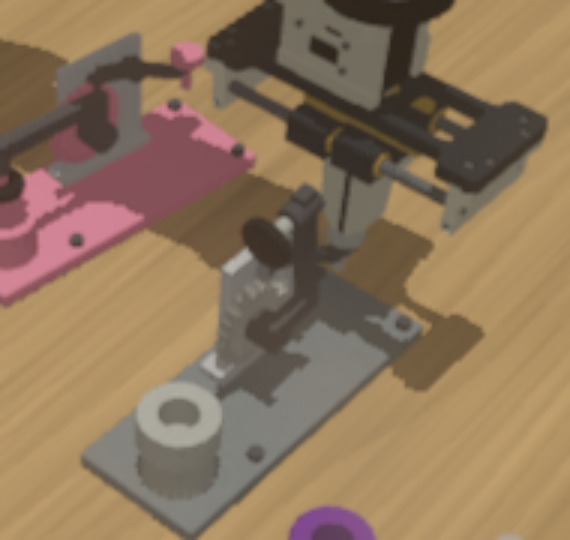

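The arm is up and back, its foot clear of the ring, and the ring is still on its stand (picture (180,410)). I'll hold a little longer and check that the arm is stationary and about 165 mm high.

```bash
cat > a.py <<'E'
from h import *
a=load('scene');s=grab('scene');d=cv2.absdiff(a['pixels'],s['pixels'])[145:225,355:405].max(2);print('changed px',(d>25).sum())
Q=pts(s)[148:215,360:402].reshape(-1,3);k=(Q[:,2]<.172)&(abs(Q[:,0]-.565)<.03)&(Q[:,2]>.11);print(k.sum(),np.percentile(Q[k],[3,50,97],axis=0))
E
python3 -m creep '[[0,0,0,0,0],[0,0,0,0,0],[0,0,0,0,0],[0,0,0,0,0],[0,0,0,0,0],[0,0,0,0,0],[0,0,0,0,0],[0,0,0,0,0]]'; python3 a.py
```

```text
clock: 13.15
position: [0.5517, 0.2421, 0.0775]
ee_rot: [2.259, 2.183, 0.002]
force: [-3.7, -3.9, 15.3]
width: 0.001
gripper_force: 7.2
changed px 0
477 [[0.55249521 0.12407284 0.11262415]
 [0.57080692 0.14764484 0.15198513]
 [0.58076726 0.17162663 0.16460675]]
```

Arm fully back (top 165 mm, stationary). Release, rise, then cross over to the ring.

```bash
python3 -m creep '[[0,0,-0.05,0,0],[0,0,-0.1,0,0],[0,0,-0.4,0,0],[0,0,-0.8,0,0],[0,0,-0.8,0,0],[0,0,-0.8,0,0],[0,0,-0.5,0,0],[0,0,0,0,0]]'; python3 a.py; python3 st.py .5635 .062 .2
```

```text
clock: 14.2
position: [0.552, 0.2428, 0.2163]
ee_rot: [2.258, 2.184, 0.005]
force: [0.1, 0.3, -0.3]
width: 0.006
gripper_force: 0.0
changed px 246
467 [[0.55588871 0.12418091 0.11385051]
 [0.57113743 0.14712315 0.15211216]
 [0.58104628 0.16826317 0.16443387]]
t 14.25 pos [0.5512 0.2427 0.2149] F [-0.25 -0.38  0.14] w 0.007 gf 0.0 toolx [0.033 0.999 0.001] tooly [ 0.999 -0.033  0.001] tz [ 0.001  0.001 -1.   ]
rows to target [-4.5   0.46  0.37]
```

```bash
python3 -m creep '[[-0.4,0.1,0,0,0],[-0.8,0.1,0,0,0],[-0.9,0.1,0,0,0],[-0.9,0.1,0,0,0.4],[-0.8,0.06,0,0,0.9],[-0.5,0,0,0,0.9],[-0.2,0,0,0,0.9],[0,0,0,0,0.9],[0,0,0,0,0.9]]'; python3 - <<'E'
from h import *
w=grab('wrist');t=grab('top');s=grab('scene')
for n,d in(('wrist',w),('scene',s)):
    X=pts(d);k=(abs(X[...,2]-.064)<.004)&(np.hypot(X[...,0]-.563,X[...,1]-.062)<.04)
    q=X[k];print(n,k.sum(),(np.percentile(q,1,axis=0)+np.percentile(q,99,axis=0))/2 if k.any() else '',q.max(0)-q.min(0) if k.any() else '')
    if k.sum()>50: print(cv2.minEnclosingCircle((q[:,:2]*1000).astype(np.float32)))
E
python3 st.py .5635 .062 .2
```

```text
clock: 15.38
position: [0.5634, 0.0634, 0.214]
ee_rot: [-2.256, -2.186, -0.0]
force: [0.5, -0.2, -0.0]
width: 0.611
gripper_force: 0.0
wrist 2116 [0.56208537 0.06242421 0.06299769] [0.04904137 0.04951789 0.00653391]
((562.4006958007812, 62.20881271362305), 24.981609344482422)
scene 415 [0.56466295 0.06026355 0.06319646] [0.0490661  0.04915871 0.00670917]
((563.5587768554688, 60.16754150390625), 25.883028030395508)
t 15.525 pos [0.5634 0.0631 0.2141] F [ 0.59  0.69 -0.52] w 0.738 gf 0.0 toolx [0.032 0.999 0.   ] tooly [ 0.999 -0.032 -0.   ] tz [-0.  0. -1.]
rows to target [-0.03  0.    0.35]
```

```bash
python3 -m creep '[[-0.03,0,0.4,0,0.9],[0,0,0.8,0,0.9],[0,0,0.8,0,0.9],[0,0,0.8,0,0.9],[0,0,0.7,0,0.9],[0,0,0.4,0,0.9],[0,0,0.22,0,0.9],[0,0,0,0,0.9],[0,0,0,0,0.9]]' 30; python3 st.py .563 .0618 .049
```

```text
clock: 16.65
position: [0.5641, 0.0608, 0.0502]
ee_rot: [2.258, 2.183, 0.002]
force: [-0.6, -0.0, -1.5]
width: 0.899
gripper_force: 0.0
t 16.65 pos [0.5641 0.0608 0.0502] F [-0.59 -0.02 -1.5 ] w 0.899 gf 0.0 toolx [0.033 0.999 0.   ] tooly [ 0.999 -0.033  0.001] tz [ 0.001  0.    -1.   ]
rows to target [ 0.02 -0.03  0.03]
```

```bash
python3 -m creep '[[0.02,-0.03,0.03,0,0.7],[0,0,0,0,0.6],[0,0,0,0,0.55],[0,0,0,0,0.5],[0,0,0,0,0.4],[0,0,0,0,0.3],[0,0,0,0,0.3],[0,0,0,0,0.3]]' 30; python3 st.py .563 .0618 .049
```

```text
clock: 17.65
position: [0.5625, 0.0617, 0.0483]
ee_rot: [2.258, 2.184, 0.001]
force: [0.8, -1.1, 2.2]
width: 0.543
gripper_force: 30.0
t 17.65 pos [0.5625 0.0617 0.0483] F [ 0.76 -1.13  2.17] w 0.543 gf 30.000598006881773 toolx [0.033 0.999 0.   ] tooly [ 0.999 -0.033  0.   ] tz [ 0.  0. -1.]
rows to target [ 0.    0.01 -0.02]
```

```bash
python3 -m creep '[[0,0,-0.2,0,0.3],[0,0,-0.5,0,0.3],[0,0,-0.7,0,0.3],[0,0,-0.5,0,0.3],[0,0,-0.2,-0.6,0.3],[0,0,0,-1,0.3],[0,0,0,-1,0.3],[0,0,0,-1,0.3],[0,0,0,-0.7,0.3],[0,0,0,0,0.3]]'; python3 st.py .5215 -.160 .13
```

```text
clock: 18.9
position: [0.5616, 0.0615, 0.1316]
ee_rot: [-1.905, -2.497, 0.002]
force: [-0.0, -0.2, -3.3]
width: 0.54
gripper_force: 30.0
t 18.9 pos [0.5616 0.0615 0.1316] F [-0.01 -0.2  -3.3 ] w 0.54 gf 29.998971177265048 toolx [-0.264  0.964  0.   ] tooly [ 0.964  0.264 -0.001] tz [-0.001 -0.    -1.   ]
rows to target [-5.07 -2.43  0.04]
```

```bash
python3 -m creep '[[-0.2,-0.1,0,0,0.3],[-0.5,-0.25,0,0,0.3],[-0.8,-0.38,0,0,0.3],[-0.8,-0.38,0,0,0.3],[-0.8,-0.38,0,0,0.3],[-0.8,-0.38,0,0,0.3],[-0.6,-0.3,0,0,0.3],[-0.4,-0.2,0,0,0.3],[-0.17,-0.06,0,0,0.3],[0,0,0,0,0.3],[0,0,0,0,0.3]]'; python3 st.py .5215 -.160 .017
python3 - <<'E'
from h import *
w=grab('wrist');cv2.imwrite('pics/w3.png',w['pixels'])
E
```

```text
clock: 20.27
position: [0.5223, -0.1584, 0.1321]
ee_rot: [-1.904, -2.498, -0.001]
force: [0.4, 0.9, -3.4]
width: 0.543
gripper_force: 30.0
t 20.275 pos [ 0.5223 -0.1584  0.1321] F [ 0.41  0.88 -3.38] w 0.543 gf 29.999476871453226 toolx [-0.265  0.964  0.001] tooly [0.964 0.265 0.   ] tz [-0.     0.001 -1.   ]
rows to target [-0.04 -0.03  2.88]
```

View pics/w3.png

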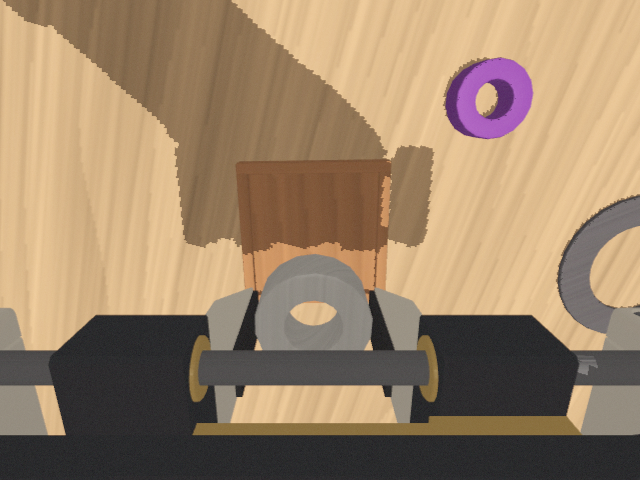

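The wrist view shows the ring, centred at about (314,310), held level and lined up with the tray (edges at columns 239–391, square to the fingers). Lower it.

```bash
python3 -m creep '[[-0.04,-0.03,0.3,0,0.3],[0,0,0.5,0,0.3],[0,0,0.6,0,0.3],[0,0,0.6,0,0.3],[0,0,0.4,0,0.3],[0,0,0.2,0,0.3],[0,0,0.1,0,0.3],[0,0,0.05,0,0.3],[0,0,0,0,0.3]]'; python3 -m creep '[[0,0,0.04,0,0.3],[0,0,0.03,0,0.3],[0,0,0,0,0.3]]'; python3 st.py .5215 -.160 .0163
```

```text
clock: 21.45
position: [0.5216, -0.1616, 0.0226]
ee_rot: [1.906, 2.497, 0.001]
force: [0.3, 0.0, -2.5]
width: 0.542
gripper_force: 30.0
clock: 21.82
position: [0.5212, -0.1615, 0.0194]
ee_rot: [-1.906, -2.497, -0.0]
force: [0.1, -0.3, -3.8]
width: 0.541
gripper_force: 30.0
t 21.825 pos [ 0.5212 -0.1615  0.0194] F [ 0.06 -0.32 -3.8 ] w 0.541 gf 29.99929895158857 toolx [-0.264  0.965  0.   ] tooly [ 0.965  0.264 -0.   ] tz [-0.  0. -1.]
rows to target [0.03 0.02 0.08]
```

```bash
python3 -m creep '[[0,0,0.03,0,0.3],[0,0,0.025,0,0.3],[0,0,0,0,0.3]]'; python3 -m creep '[[0,0,0.02,0,0.3],[0,0,0,0,0.3],[0,0,0,0,0.3]]'
```

```text
clock: 22.2
position: [0.5211, -0.1614, 0.0171]
ee_rot: [-1.906, -2.497, 0.0]
force: [-0.2, 0.5, -2.6]
width: 0.544
gripper_force: 30.0
clock: 22.58
position: [0.5212, -0.1615, 0.0164]
ee_rot: [-1.906, -2.497, -0.0]
force: [-0.2, 0.4, -4.0]
width: 0.539
gripper_force: 30.0
```

```bash
python3 -m creep '[[0,0,0.015,0,0.3],[0,0,0,0,0.3]]'; python3 -m creep '[[0,0,0.015,0,0.3],[0,0,0,0,0.3]]'
```

```text
clock: 22.82
position: [0.5212, -0.1615, 0.0163]
ee_rot: [1.906, 2.497, 0.001]
force: [-1.9, 0.8, 4.2]
width: 0.541
gripper_force: 30.0
clock: 23.08
position: [0.5213, -0.1615, 0.0162]
ee_rot: [1.906, 2.497, 0.001]
force: [-4.1, 2.1, 13.4]
width: 0.538
gripper_force: 30.0
```

On the floor, at the expected height. Ease off, open and rise straight up.

```bash
python3 -m creep '[[0,0,-0.02,0,0.54],[0,0,0,0,0.56],[0,0,0,0,0.6],[0,0,0,0,0.6],[0,0,0,0,0.65],[0,0,0,0,0.65]]' 5; python3 -m creep '[[0,0,-0.2,0,0.65],[0,0,-0.5,0,0.65],[0,0,-0.9,0,0.65],[0,0,-1,0,0.65],[0,0,-0.8,0,0.65],[0,0,-0.4,0,0.65],[0,0,0,0,0.65],[0,0,0,0,0.65]]'
python3 - <<'E'
from h import *
w=grab('wrist');s=grab('scene')
for n,d in(('wrist',w),('scene',s)):
    X=pts(d);k=(abs(X[...,2]-.032)<.006)&(np.hypot(X[...,0]-.5215,X[...,1]+.16)<.045)
    q=X[k];print(n,k.sum(),cv2.minEnclosingCircle((q[:,:2]*1000).astype(np.float32)),np.percentile(q[:,2],[5,50,95]), np.linalg.lstsq(np.c_[q[:,:2],np.ones(len(q))],q[:,2],rcond=None)[0])
cv2.imwrite('pics/s4.png',s['pixels'])
E
```

```text
clock: 23.82
position: [0.5213, -0.1615, 0.016]
ee_rot: [1.906, 2.497, 0.0]
force: [0.6, 0.4, 0.8]
width: 0.647
gripper_force: 0.0
clock: 24.82
position: [0.5205, -0.1611, 0.1669]
ee_rot: [-1.905, -2.496, 0.001]
force: [-0.8, 0.3, -0.0]
width: 0.648
gripper_force: 0.0
wrist 2371 ((520.0886840820312, -160.9745330810547), 24.996604919433594) [0.02962955 0.03159025 0.03281468] [ 0.00395337 -0.00851329  0.02802225]
scene 582 ((522.5560302734375, -162.4701385498047), 25.958528518676758) [0.02785775 0.03174902 0.03350072] [-0.01337495  0.00363216  0.03901484]
```

View pics/s4.png

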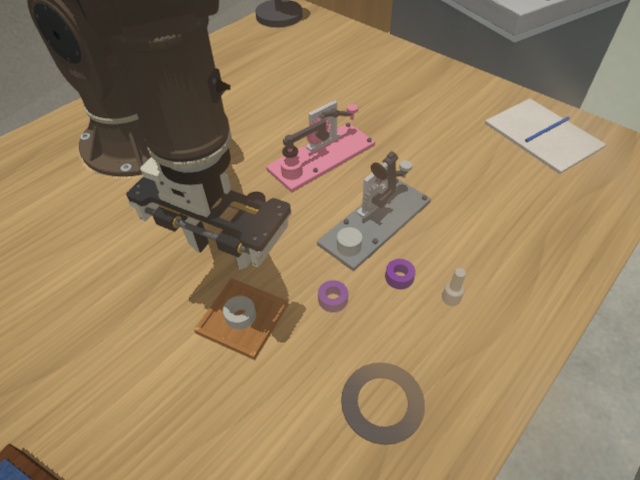

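The ring lies flat and centred in the tray at (240,313), its top at 32 mm. The clamp arm is still back at (388,172), and the bystanders have not moved.

```bash
python3 -c "
from cell import sign_off;print(sign_off())"
```

```text
the job is handed in; nothing more can be done
None
```

I released the clamp (about 18 N at most in the readings), set the ring gauge down flat in the centre of the tray, and handed the job in after about 25 s of robot time; no verdict came back.

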